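# Seat a lug spacer over the locating pin and hold it pressed

### The arm

A 7-joint arm with a two-finger parallel gripper is mounted at the origin on the work surface. World frame = base frame: x ahead of the robot, y to its left, z up, the work surface at z = 0. Lengths are in m, angles in rad, forces in N, time in s.
With the tool pointing down it reaches from about 0.4 to 0.875 m from the base axis. Payload 19.3 kg.
Tool frame: the origin (TCP) lies on the front face of the gripper's body, between the roots of the fingers; the fingertips stand 73 mm ahead of it and the grasp point (between the pads) lies 54 mm ahead of it; z points along the fingers, y is the direction in which the jaws open and shut (so a half turn about z gives the same grasp; the last joint's range is limited). The gripper opens to 85 mm and grips with 20 to 120 N. Pads are 22 mm wide; open, the fingers measure 114 mm over their backs; the gripper's body (76 mm by 85 mm) begins 54 mm behind the grasp point. The pads swing forward as they close: fully open they stand 13 mm farther back than shut.
Start: joints at [1.038, 0.521, -0.036, 1.599, 0.021, 1.021, -0.113], TCP at [0.279, -0.559, 0.304] pointing down, gripper open.
Joint ranges: [-2.91, 2.91], [-0.3, 2.13], [-1.5, 1.42], [0.17, 2.43], [-1.26, 4.41], [0.16, 1.93], [-2.52, 2.52]. Speed limits (rad/s): [1.89, 1.89, 2.39, 2.39, 3.01, 3.01, 3.01].

### API

Orientations are given as [roll, pitch, yaw] about the fixed x, y, z axes, in that order (R = Rz(yaw) Ry(pitch) Rx(roll)).
In Python, from workcell import bot gives the robot as it stands.
- The arm moves only by the shell command python3 -m crank 'ROWS' [OPENING] [FORCE]. ROWS is a JSON object of lists of equal length, an entry for each row: "travel": the shift along the world's x, y, z in cm, a list of three; "rot": the turn, a rotation vector about the world's x, y, z in degrees, a list of three. A call has 1 to 8 rows; each row is the pose to reach, as a shift and turn from the pose commanded when the call began; what a row does not reach only later rows make up. A row lasts 1/10 s, in which the tool goes at most 50 mm and 8.59 degrees, less where a joint would pass 70% of its speed; a pose out of reach is approached as far as the arm can. A call with a gripper value outside its range is refused whole. OPENING is the opening, from -1 (shut) to 1 (fully open), so that 0 is half open, set as the call begins (- or left out, the last holds). The fingers move at their own pace and stop on an object; FORCE is the grip in N (left out, the last holds). Time passes only in rows, so rows that repeat a pose let the fingers close. It gives the time, the measured TCP pose, the force and the opening at its end, in the units of the state.
- bot.observe(): the state, without advancing time (a new reading comes with each control period).
- bot.grab_frame(name): name is "scene" or "top" or "wrist"; returns the picture (480x640x3 uint8, red, green, blue); there is no depth.
- bot.camera_model(name): a dict with "fx", "fy", "cx", "cy" (pixels), "R" (3x3) and "t" (3): a world point X has camera coordinates R X + t. Camera axes: x right, y down, z forward; pixel columns grow to the right and rows downward; lengths in m; the calibration is good to about 2 mm. A picture is of the moment at which its call begins: read the wrist's pose just before it. camera_model takes no time and is no camera call; for the wrist camera it gives the pose at the moment of the call.
- bot.job_done(): hands the job in, once; it reports no verdict.
Trained networks look in the newest picture that a camera, given by its name, has taken for a name from the list of things; names that differ only in an ending like _2 or _b are one class to them, and where a whole thing is asked for, a point or a joint stands for the part that bears it (a point fixed in the world has none). Each returns a list of dicts, best first, with "conf" (0 to 1); they miss things now and then, are a little off and sometimes report something else, mostly with a low value. They report only what shows in the picture. A call takes as long as a camera call. They do not tell look-alikes from the thing itself.
- bot.silhouettes(camera, thing): "pixels" (480x640 bool, what is visible of it) and "box" ([centre column, centre row, width, height] in pixels, round what is visible of it).
The state is a dict: "clock": time; "qpos": joint angles; "qd": joint speeds; "joint_efforts": joint torques, N m; "position": TCP position; "tool_rot": TCP orientation; "force": force on the tool from outside, world axes, zero at the start; "moment": the same for the moment, N m; "grip_width": finger opening in m.
Only numpy, scipy, OpenCV 4.12 (cv2) and the standard library are available. Lean on these libraries where they do the work, as an engineer would, in place of code of your own. Each camera call takes 0.05 s, during which the arm holds its last target.

### The job

Raise the folded-down display of the force readout to about 60 degrees so that it can be read. Then take the walnut spacer block, keep it lengthwise with the sprung platen of the seating jig, slide it along over the locating pin until the hole in its underside drops on, and press it fully down against the springs. Finish while still holding the block pressed all the way down, and leave the loose drum hardware where it lies.

Things in the scene. Friction and masses are not known exactly. Their poses are not given: they have to be found in the camera images.
- display (a joint): angle (rad) of the readout's display about its stiff hinge: 0 = folded flat, grows as its free edge rises, up to 1.75. It stays at any angle where it is left; about 4 to 5 N at the tab moves it.
- display_tab (a point): grip point of the steel pull tab on the free edge of the black display (155 mm wide, 12 mm thick). Tab: 22 mm wide (y), 10 mm thick, sticking out 42 mm; this point is on its mid-line, 12 mm from its tip, 145 mm from the hinge axis and in line with it. It moves with the display; x axis towards the hinge. Folded, free space below; the case (32 mm high) begins 20 mm from this point.
- display_hinge (a point): middle of the display's horizontal hinge axis, which runs along this frame's y axis, 40 mm above the bench, at the case's far side; fixed to the bench. The folded display points from here along this frame's -x.
- spacer_mid (a point): centre of the loose dark walnut spacer block, 80 (x) x 40 (y) x 36 mm (z) high, about 80 g, lying hole side down. A 13 mm round blind hole, 24 mm deep, opens in the middle of its underside, 18 mm below this point.
- platen_top (a point): centre of the top of the jig's sprung aluminium platen, 120 (x) x 80 (y) mm, 52 mm above the bench when up. Through a slot along its x axis stands a fixed steel pin, 10 mm thick with a 2.5 mm cone nose, 7 mm above the raised platen. The pin is on the x axis, locked somewhere within 10 mm either side of the centre (not reported); it does not sink with the platen.
- platen (a joint): how far the platen is pressed down (m): 0 = up, 0.008 = fully down on its stop. Its springs begin to give at about 4 N (it stays up under the block's weight) and need about 10 N at the stop; it springs back when let go.
- claw_a: gold-plated bass drum claw, 50 x 24 x 30 mm, loose on the bench; origin under its centre. To be left alone.
- claw_b: the second, like claw_a. To be left alone.
- foot: black rubber foot, a cone 36 mm across and 26 mm high, loose; origin under its centre. To be left alone.
- rod: chrome T-handle tension rod lying on the bench, 110 mm long (x), 8 mm thick, handle 52 mm wide at its -x end; origin under the middle of the rod. To be left alone.
There are look-alikes about, which are no part of the job. What is shaped like the part that bears display but blue, green or purple is not meant.

How it is judged:
By the outcome, as a careful person would: the job done as asked, in the order asked, and still so for the second after the job is handed in, while the arm keeps its last pose, push and grip.
It also fails if it takes over 67 s, if anything falls off the work surface, if the arm or the gripper's body presses on something with over 40 N, if the wrist force passes 120 N, or if a joint passes its speed limit or range.

## Working session

There is one attempt and no reset: what is moved stays moved. The work goes in short steps, Python scripts to look and compute and a shell command to move; the robot and the scene stay as the last step left them, time stands still between calls to the robot, and variables do not carry over. Pictures are saved under pics/ and viewed, and the job is handed in when it is done.

```bash
ls; mkdir -p pics
python3 - <<'E'
from workcell import bot
import cv2
s=bot.observe(); print(s)
for n in ("scene","top","wrist"):
    im=bot.grab_frame(n); cv2.imwrite(f"pics/{n}0.png",im[:,:,::-1])
    m=bot.camera_model(n); print(n,m)
E
```

```text
pics
{'clock': 0.0, 'qpos': array([ 1.0378018 ,  0.52201627, -0.03632983,  1.60000386,  0.02120897,
        1.02105233, -0.11281468]), 'qd': array([-3.42592579e-04, -1.76999492e-03, -1.48309934e-03, -3.42464537e-04,
        9.97568451e-04,  1.60081813e-05,  6.56140992e-04]), 'joint_efforts': array([-3.05902440e-04, -9.27076650e+01,  1.98015936e+00, -3.69918001e+01,
        1.77682971e-02,  8.28081305e-03, -6.83579060e-05]), 'position': array([ 0.27889542, -0.55905076,  0.30332573]), 'tool_rot': array([-3.14050125e+00,  8.27822314e-05,  4.62776639e-01]), 'force': array([-0.60293065,  0.08254145,  0.29998464]), 'moment': array([ 0.0392768 , -0.06377815, -0.02288676]), 'grip_width': 0.08534996942467203}
scene {'fx': 508.51465189102015, 'fy': 508.51465189102015, 'cx': 324.2183893851698, 'cy': 244.20352494984996, 'R': array([[-0.60918863,  0.79301236, -0.00454014],
       [ 0.68729644,  0.52510473, -0.50188507],
       [-0.39561701, -0.3088631 , -0.86492241]]), 't': array([ 0.22949496, -0.40615018,  1.4494704 ])}
top {'fx': 481.51370297637254, 'fy': 481.51370297637254, 'cx': 322.4474844103399, 'cy': 241.39910170333917, 'R': array([[ 0.01941505, -0.99976957,  0.00915749],
       [-0.98875955, -0.02055772, -0.14809435],
       [ 0.14824848, -0.0061793 , -0.98893084]]), 't': array([0.09578459, 0.54634015, 0.8203706 ])}
wrist {'fx': 387.1959306732529, 'fy': 387.1959306732529, 'cx': 315.4191883040427, 'cy': 242.16980821832223, 'R': array([[ 0.44747219, -0.89429697, -0.00125698],
       [-0.85191126, -0.42669074,  0.30361524],
       [-0.27205853, -0.13478854, -0.9527939 ]]), 't': array([-0.62494442, -0.03984036,  0.38147915])}
```

View pics/scene0.png

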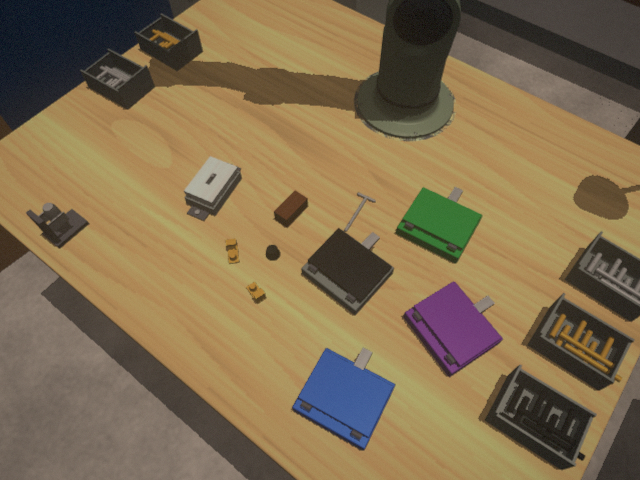

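View pics/top0.png

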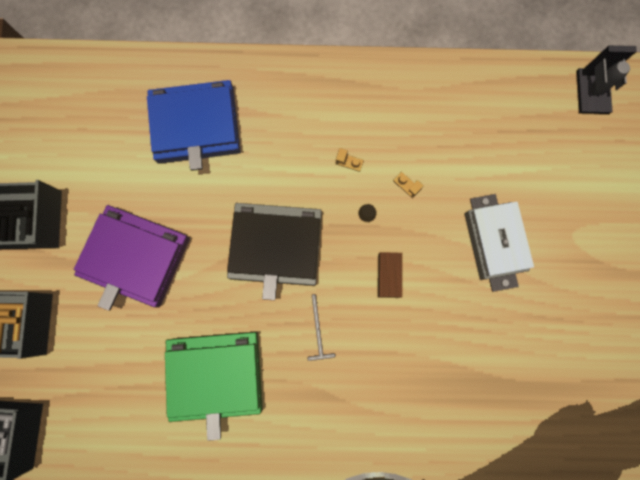

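View pics/wrist0.png

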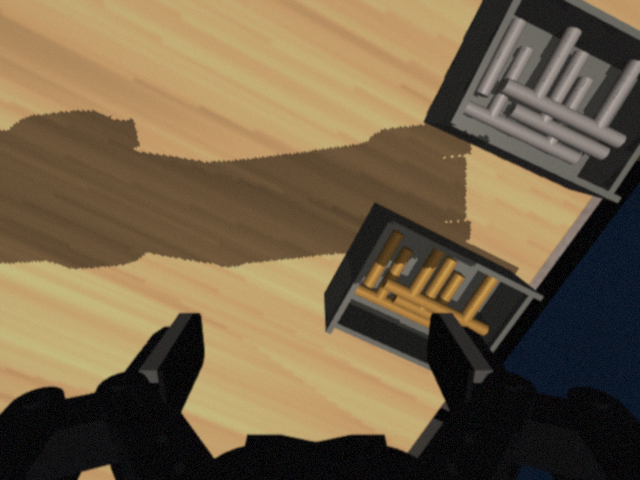

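The top view shows four displays: black at (275,243), blue (194,121), purple (131,255) and green (213,377). The black one fits the description. The spacer is at (390,274), the jig at (505,240), the rod at (318,325), the foot at (367,213) and the claws at (349,160) and (408,184). Next I measure these and confirm with an enlarged crop.

```bash
cat > h.py <<'E'
from workcell import bot
import numpy as np, cv2
def proj(m,X):
    c=np.asarray(m["R"])@np.asarray(X,float)+m["t"]; return np.array([m["fx"]*c[0]/c[2]+m["cx"],m["fy"]*c[1]/c[2]+m["cy"]])
def back(m,uv,z):
    d=np.array([(uv[0]-m["cx"])/m["fx"],(uv[1]-m["cy"])/m["fy"],1.]); R=np.asarray(m["R"])
    o=-R.T@m["t"]; d=R.T@d; return o+d*(z-o[2])/d[2]
E
python3 - <<'E'
from h import *
m=bot.camera_model("top")
im=cv2.imread("pics/top0.png")
for th in ("display","spacer_mid","platen_top","display_tab","rod","foot","claw_a"):
    for r in bot.silhouettes("top",th)[:4]:
        p=r["pixels"].astype(np.uint8)
        cs=cv2.findContours(p,0,2)[0]; c=max(cs,key=cv2.contourArea)
        ra=cv2.minAreaRect(c); print(th,round(r["conf"],2),np.round(r["box"]),np.round(cv2.boxPoints(ra),1).tolist(), im[p>0].mean(0).round())
a=cv2.resize(im[190:300,215:335],None,fx=5,fy=5,interpolation=2)
cv2.imwrite("pics/c1.png",a)
cv2.imwrite("pics/c2.png",cv2.resize(im[180:310,360:550],None,fx=4,fy=4,interpolation=2))
E
```

```text
display 0.95 [190. 130.  85.  86.] [[144.8000030517578, 93.9000015258789], [230.1999969482422, 84.69999694824219], [238.89999389648438, 165.1999969482422], [153.5, 174.5]] [150.  83.  61.]
display 0.9 [127. 263. 106.  98.] [[63.900001525878906, 292.20001220703125], [96.5, 210.8000030517578], [179.8000030517578, 244.10000610351562], [147.1999969482422, 325.5]] [138.  72. 128.]
display 0.66 [212. 393.  92.  98.] [[162.60000610351562, 348.70001220703125], [254.60000610351562, 343.29998779296875], [260.1000061035156, 436.5], [168.10000610351562, 441.8999938964844]] [100. 172.  99.]
display 0.58 [270. 258.  94.  86.] [[224.5, 296.79998779296875], [231.3000030517578, 210.6999969482422], [320.20001220703125, 217.89999389648438], [313.29998779296875, 303.8999938964844]] [48. 57. 64.]
spacer_mid 0.74 [388. 273.  24.  53.] [[376.6000061035156, 297.8999938964844], [378.1000061035156, 251.5], [402.79998779296875, 252.3000030517578], [401.29998779296875, 298.70001220703125]] [ 46.  73. 109.]
platen_top 0.7 [502. 238.  62.  72.] [[471.0, 209.5], [517.5999755859375, 198.6999969482422], [533.4000244
[... 822 characters left out ...]
64844], [337.79998779296875, 295.5], [333.70001220703125, 361.5]] [127. 146. 159.]
rod 0.92 [320. 329.  27.  67.] [[306.79998779296875, 359.8999938964844], [312.1000061035156, 294.79998779296875], [338.79998779296875, 296.8999938964844], [333.5, 362.1000061035156]] [127. 147. 160.]
foot 0.63 [369. 215.  14.  19.] [[359.0, 205.0], [375.0, 205.0], [375.0, 221.0], [359.0, 221.0]] [36. 54. 66.]
claw_a 0.64 [347. 160.  28.  27.] [[332.5, 163.5], [338.5, 145.5], [365.5, 154.5], [359.5, 172.5]] [ 77. 141. 179.]
claw_a 0.61 [410. 183.  27.  20.] [[392.70001220703125, 180.5], [403.8999938964844, 167.8000030517578], [423.5, 185.1999969482422], [412.20001220703125, 197.89999389648438]] [ 75. 142. 184.]
```

View pics/c1.png

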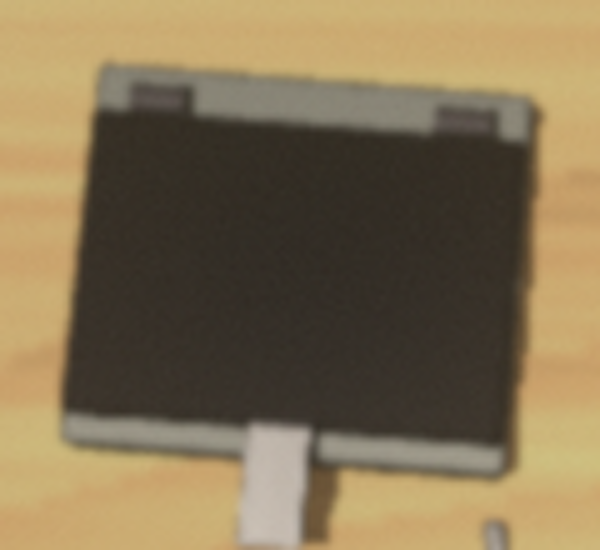

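View pics/c2.png

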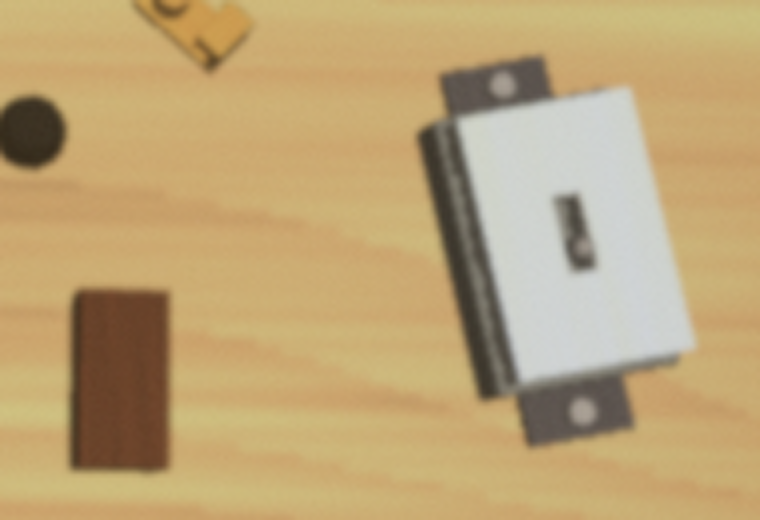

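Run:
```python
from h import *
m=bot.camera_model("top")
im=cv2.imread("pics/top0.png")
def rect(mask,z,lab):
    c=max(cv2.findContours(mask.astype(np.uint8),0,2)[0],key=cv2.contourArea)
    hull=c[:,0,:].astype(float)
    P=np.array([back(m,q,z)[:2] for q in hull]).astype(np.float32)
    r=cv2.minAreaRect((P*1000).astype(np.float32)); b=cv2.boxPoints(r)
    print(lab,"c",np.round(r[0],1),"size",np.round(r[1],1),"ang",round(r[2],2)); return r
hsv=cv2.cvtColor(im,cv2.COLOR_BGR2HSV)
roi=np.zeros(im.shape[:2],bool); roi[195:290,462:545]=1
rect(roi&(im.min(2)>150),.052,"platen")
roi[:]=0; roi[245:305,370:410]=1
rm=roi&(im[:,:,2]<130)&(im[:,:,2]>85); rect(rm,.036,"spacer brighter")
rect(roi&(im[:,:,2]<130),.036,"spacer all")
roi[:]=0; roi[190:300,215:335]=1
rect(roi&(im.max(2)<75),.046,"display")
tab=np.array([[247,422],[308,427],[302,545],[240,542]])/5+[215,190]-.4
for q in tab: print("tab",(back(m,q,.045)*1000).round(1))
for q in ([160,97],[467,120]): print("knuckle",(back(m,np.array(q)/5+[215,190],.046)*1000).round(1))
for q in ([583,245],[557,197],[583,193],[570,272],[595,268]): print("slot",(back(m,np.array(q)/4+[360,180]-.4,.052 if q[0]!=583 or q[1]==193 else .058)*1000).round(1))
# rod
for q in ([315,295],[321,357],[307,358],[335,356]): print("rod",(back(m,q,.006)*1000).round(1))
print("foot",back(m,(367,213),.02)*1000)
print(im[250:300:7,374:406:2].tolist()[3])
```

```text
platen c [ 555.8 -213.8] size [121.1  80.7] ang 12.03
spacer brighter c [487.5 -13.9] size [78.5 41.3] ang 0.13
spacer all c [487.5 -13.9] size [78.5 41.3] ang 0.13
display c [540.4 191.3] size [155.5 116.7] ang 86.75
tab [483.5 208.4  45. ]
tab [482.2 186.9  45. ]
tab [441.  187.6  45. ]
tab [441.6 209.2  45. ]
knuckle [598.6 243.   46. ]
knuckle [592.5 132.9  46. ]
slot [ 549.3 -214.3   58. ]
slot [ 571.6 -205.9   52. ]
slot [ 573.6 -217.5   52. ]
slot [ 538.1 -210.5   52. ]
slot [ 540.1 -221.6   52. ]
rod [450.1 118.2   6. ]
rod [339.6 105.1   6. ]
rod [337.4 130.1   6. ]
rod [341.9  80.    6. ]
foot [602.09829203  25.34341231  20.        ]
[[117, 177, 205], [108, 163, 191], [52, 81, 103], [40, 63, 97], [42, 66, 105], [42, 67, 104], [41, 66, 103], [42, 67, 107], [43, 67, 108], [43, 69, 108], [42, 66, 103], [41, 67, 105], [44, 68, 109], [47, 71, 110], [82, 128, 161], [114, 173, 203]]
```

Run:
```python
import cv2
im=cv2.imread("pics/scene0.png")
cv2.imwrite("pics/s1.png",cv2.resize(im[140:240,170:320],None,fx=5,fy=5,interpolation=2))
cv2.imwrite("pics/s2.png",cv2.resize(im[185:315,290:410],None,fx=4.5,fy=4.5,interpolation=2))
```

```text
(no output)
```

View pics/s1.png

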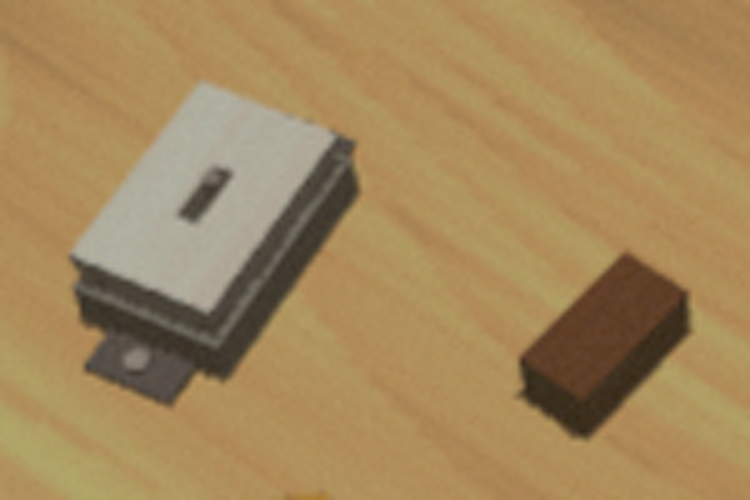

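View pics/s2.png

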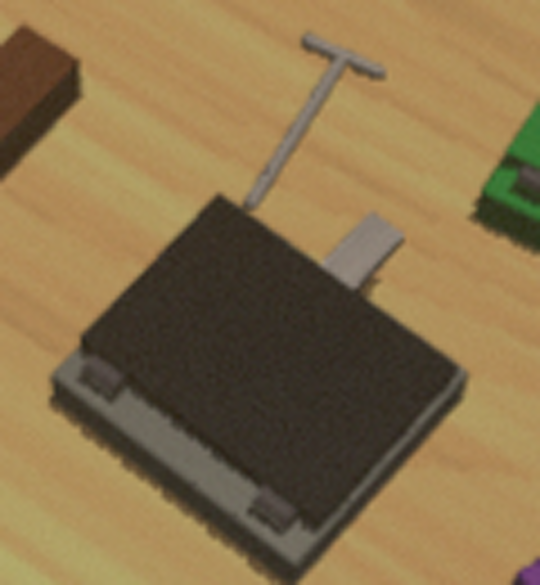

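The crops confirm the black display (screen centre about (275,243), tab tip about (269,299) in the top view) with its steel tab. The brown block and the white platen also stand out clearly, with the pin toward the near end of the slot at about (506,241). I'll go to the tab first.

```bash
python3 -m crank '{"travel":[[2,4,0],[4.5,8,0],[7,12,0],[9.5,16,0],[12,20,0],[14,24,0],[16,28,0],[17,31,0]],"rot":[[0,0,-3],[0,0,-7],[0,0,-11],[0,0,-15],[0,0,-19],[0,0,-23],[0,0,-27],[0,0,-29.8]]}' 1
python3 -m crank '{"travel":[[0,5,-1],[0,10,-2],[0,15,-3],[0,20,-4],[0,25,-5],[0,30,-6],[0,35,-7],[0,38,-8]],"rot":[[0,0,0],[0,0,0],[0,0,0],[0,0,0],[0,0,0],[0,0,0],[0,0,0],[0,0,0]]}'
```

```text
clock: 1.3
position: [0.4504, -0.2465, 0.304]
tool_rot: [-3.141, -0.001, -0.058]
force: [1.0, -0.6, -0.1]
grip_width: 0.0858
clock: 2.1
position: [0.4487, 0.1338, 0.2238]
tool_rot: [-3.141, -0.001, -0.056]
force: [0.1, -0.6, -0.2]
grip_width: 0.0856
```

```bash
python3 -m crank '{"travel":[[0,3,0],[0,6.3,0],[0,6.3,0]],"rot":[[0,0,0],[0,0,0],[0,0,0]]}'
python3 - <<'E'
from h import *
print(bot.observe()["position"])
m=bot.camera_model("wrist"); im=bot.grab_frame("wrist")[:,:,::-1].copy()
cv2.imwrite("pics/w1.png",im)
for X in ([.4525,.1975,.045],[.4525,.1865,.045],[.4525,.2085,.045],[.4413,.1975,.045]): print(proj(m,X).round(1))
E
```

```text
clock: 2.4
position: [0.4486, 0.198, 0.2239]
tool_rot: [-3.14, -0.0, -0.052]
force: [0.5, -0.9, 0.1]
grip_width: 0.0855
[0.44862289 0.19799709 0.22392937]
[316.5 235.2]
[332.8 234.4]
[300.2 236. ]
[317.3 250.9]
```

View pics/w1.png

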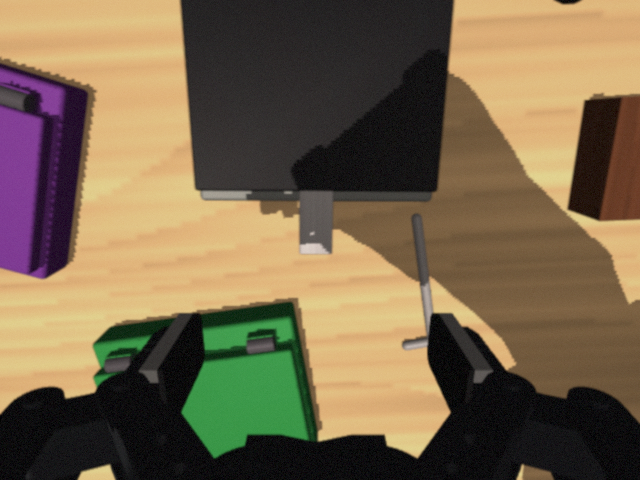

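The tab spans columns 300–332 with its tip at row 253, within about 2 px of my prediction. The rod lies clear at columns 405–430. I'll descend and grip.

```bash
python3 -m crank '{"travel":[[0.3,0,-3],[0.3,0,-6],[0.3,0,-9],[0.3,0,-11.5],[0.3,0,-13],[0.3,0,-13]],"rot":[[0,0,0],[0,0,0],[0,0,0],[0,0,0],[0,0,0],[0,0,0]]}'
python3 -m crank '{"travel":[[0,0,0],[0,0,0],[0,0,0],[0,0,0],[0,0,0],[0,0,0],[0,0,0],[0,0,0]],"rot":[[0,0,0],[0,0,0],[0,0,0],[0,0,0],[0,0,0],[0,0,0],[0,0,0],[0,0,0]]}' -1 30
```

```text
clock: 3.05
position: [0.4514, 0.1925, 0.0924]
tool_rot: [3.14, 0.002, -0.058]
force: [-1.0, 0.2, -0.0]
grip_width: 0.0856
clock: 3.85
position: [0.4526, 0.198, 0.0949]
tool_rot: [-3.135, -0.003, -0.054]
force: [-3.2, 25.6, 2.2]
grip_width: 0.0215
```

Run:
```python
from h import *
im=bot.grab_frame("wrist"); cv2.imwrite("pics/w2.png",im[:,:,::-1])
for i in range(4):
    s=bot.observe(); print(s["position"],s["force"],s["tool_rot"],s["grip_width"]); bot.grab_frame("wrist")
```

```text
[0.45258496 0.19805766 0.09492186] [-2.69581207 24.75616161  1.56550058] [-3.13515452e+00 -3.10985012e-03 -5.36492272e-02] 0.021362701294833735
[0.45257247 0.19804992 0.09491459] [-2.88058787 23.98933131  1.80071737] [-3.13519604e+00 -3.07516412e-03 -5.36500577e-02] 0.02111414021046039
[0.45257614 0.19806465 0.09492147] [-2.88917946 24.5127492   1.43934029] [-3.13515222e+00 -3.10677306e-03 -5.36634603e-02] 0.021008453386907894
[0.45257989 0.19808412 0.09492618] [-3.89176719 24.95602979  2.99940924] [-3.13513854e+00 -3.12928415e-03 -5.36415143e-02] 0.02128710891940028
```

View pics/w2.png

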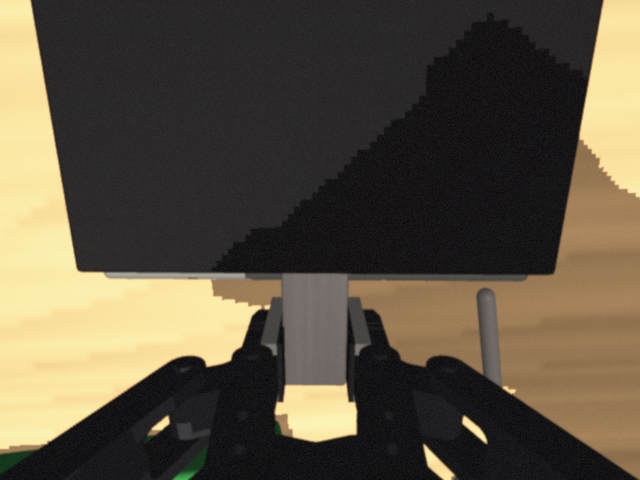

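The jaws hold the tab (columns 283–348), which pulled the tool about 5 mm in +y. I'll relieve that offset and lift along the arc in two stages.

```bash
python3 -m crank '{"travel":[[0.04,0.5,1.0],[0.14,0.5,2.0],[0.32,0.5,3.0],[0.56,0.5,4.0],[0.87,0.5,5.0],[1.25,0.45,5.9],[1.7,0.4,6.8],[2.2,0.4,7.7]],"rot":[[0,0,0],[0,0,0],[0,0,0],[0,0,0],[0,0,0],[0,0,0],[0,0,0],[0,0,0]]}'
python3 - <<'E'
from h import *
cv2.imwrite("pics/s3.png",bot.grab_frame("scene")[100:340,200:520,::-1].repeat(2,0).repeat(2,1)); print(bot.observe()["position"],bot.observe()["force"])
E
```

```text
clock: 4.9
position: [0.4741, 0.1976, 0.1715]
tool_rot: [3.141, 0.001, -0.057]
force: [2.0, -1.4, -9.5]
grip_width: 0.0215
[0.47492189 0.19755859 0.17267471] [-5.47139439 -3.28685181  6.42892388]
```

View pics/s3.png

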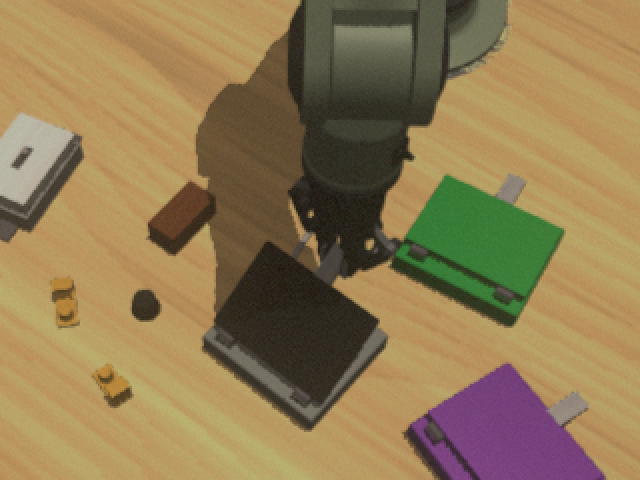

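The display is rising with the tab held in the jaws. I'll continue to 60°.

```bash
python3 -m crank '{"travel":[[0.57,-0.03,0.84],[1.2,-0.07,1.64],[1.87,-0.1,2.4],[2.6,-0.15,3.1],[3.37,-0.2,3.75],[4.2,-0.24,4.35],[5.1,-0.28,4.9],[5.1,-0.28,4.9]],"rot":[[0,0,0],[0,0,0],[0,0,0],[0,0,0],[0,0,0],[0,0,0],[0,0,0],[0,0,0]]}'
python3 - <<'E'
from h import *
cv2.imwrite("pics/s4.png",bot.grab_frame("scene")[100:340,200:520,::-1].repeat(2,0).repeat(2,1)); print(bot.observe()["position"],bot.observe()["force"])
cv2.imwrite("pics/w4.png",bot.grab_frame("wrist")[:,:,::-1])
E
```

```text
clock: 5.75
position: [0.5265, 0.1946, 0.2208]
tool_rot: [-3.141, -0.002, -0.058]
force: [-3.0, -4.6, 7.3]
grip_width: 0.021
[0.52608272 0.19466519 0.2206423 ] [-0.98538998 -4.43058019  6.00693263]
```

View pics/s4.png

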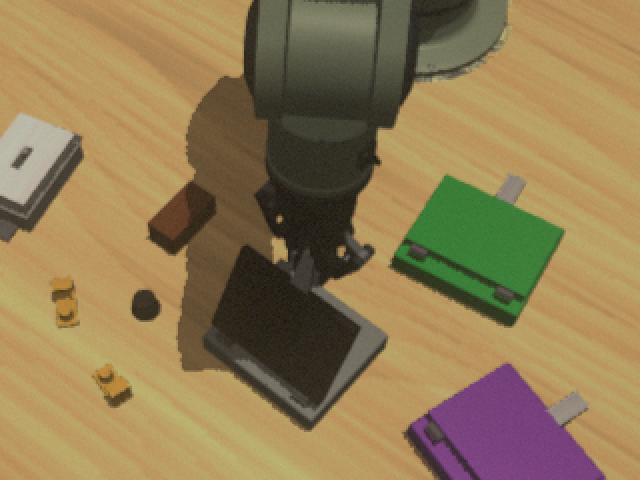

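View pics/w4.png

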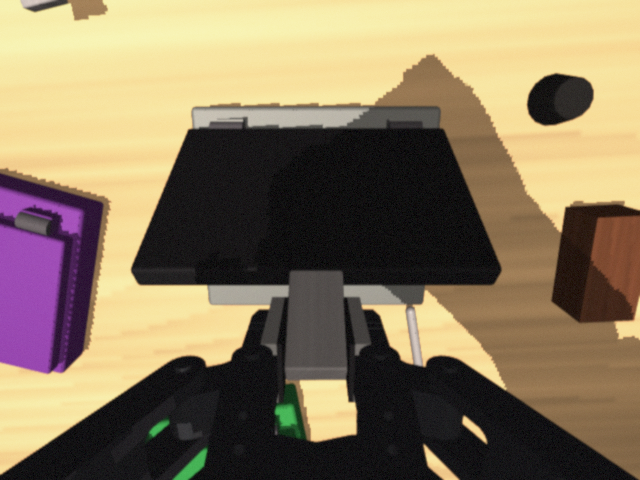

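```bash
python3 -m crank '{"travel":[[0,0,0],[0,0,0],[0,0,0],[0,0,0],[0,0,0],[0,0,3],[0,0,7],[0,0,9]],"rot":[[0,0,0],[0,0,0],[0,0,0],[0,0,0],[0,0,0],[0,0,0],[0,0,0],[0,0,0]]}' 0.6
python3 -m crank '{"travel":[[0,-5,0],[0,-10,0],[-2,-15,0],[-4,-20,0],[-4,-20,0]],"rot":[[0,0,0.8],[0,0,1.6],[0,0,2.4],[0,0,3.2],[0,0,3.2]]}' 1
python3 - <<'E'
from h import *
print(bot.observe()["position"])
d={}
for n in ("wrist","scene","top"):
    m=bot.camera_model(n); im=bot.grab_frame(n)[:,:,::-1].copy(); cv2.imwrite(f"pics/{n}5.png",im)
    H=np.array([.5955,.1885,.04]);ex=np.array([.9984,-.0567,0]);ey=np.array([.0567,.9984,0])
    for th,col in ((60,(0,255,0)),):
        t=np.radians(th); a=-np.cos(t)*ex+np.sin(t)*np.array([0,0,1])
        P=[H+a*.155+ey*.011,H+a*.155-ey*.011,H+a*.115-ey*.011,H+a*.115-ey*.0775,H-ey*.0775,H+ey*.0775,H+a*.115+ey*.0775,H+a*.115+ey*.011]
        q=np.array([proj(m,p) for p in P]); print(n,q.round().tolist())
        cv2.polylines(im,[q.round().astype(np.int32)],True,col,1)
    cv2.imwrite(f"pics/{n}5o.png",im)
    if n=="scene": cv2.imwrite("pics/s5c.png",cv2.resize(im[190:330,270:420],None,fx=4,fy=4))
    if n=="top": cv2.imwrite("pics/t5c.png",cv2.resize(im[180:310,210:350],None,fx=4,fy=4))
E
```

```text
clock: 6.65
position: [0.5255, 0.1952, 0.3127]
tool_rot: [-3.14, -0.002, -0.057]
force: [-0.5, 0.0, -0.3]
grip_width: 0.0683
clock: 7.15
position: [0.4831, -0.0102, 0.31]
tool_rot: [3.14, 0.001, -0.007]
force: [0.5, 1.0, 0.5]
grip_width: 0.0857
[ 0.48309017 -0.0101565   0.31004734]
wrist [[-79.0, 204.0], [-38.0, 206.0], [3.0, 162.0], [113.0, 168.0], [166.0, 82.0], [-27.0, 71.0], [-143.0, 155.0], [-33.0, 160.0]]
scene [[361.0, 229.0], [352.0, 223.0], [346.0, 239.0], [322.0, 221.0], [305.0, 261.0], [359.0, 303.0], [379.0, 263.0], [354.0, 244.0]]
top [[258.0, 244.0], [273.0, 245.0], [276.0, 235.0], [318.0, 239.0], [321.0, 216.0], [235.0, 209.0], [220.0, 231.0], [262.0, 234.0]]
```

View pics/s5c.png

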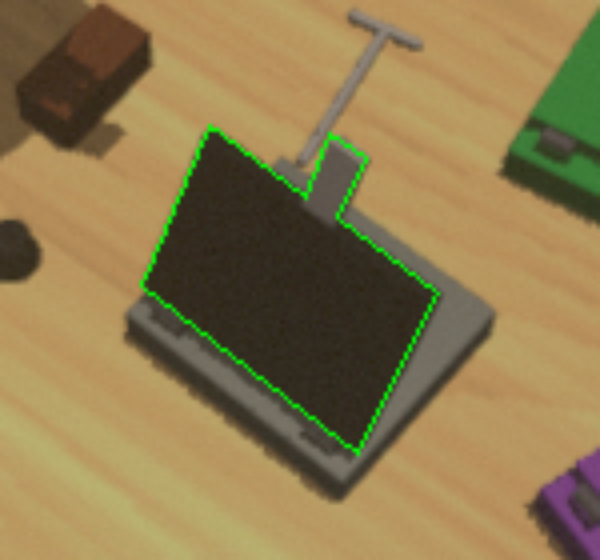

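View pics/t5c.png

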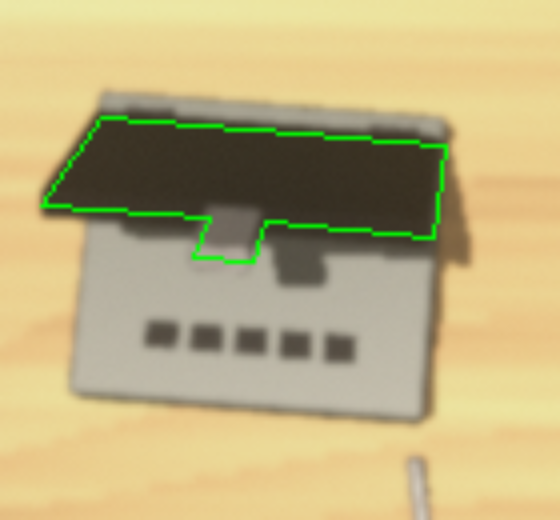

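View pics/wrist5.png

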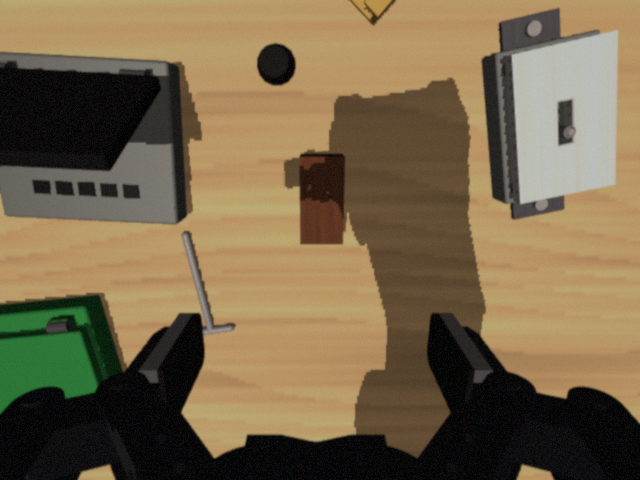

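The overlay of a 60° display matches the scene and top pictures to about 1–2 px, so the display stands at about 60°. In the wrist view the block's top face spans columns 300–344 and rows 154–243, and the pin is at (569,131). I'll compute both.

Run:
```python
from h import *
m=bot.camera_model("wrist"); print(bot.observe()["position"],bot.observe()["tool_rot"])
im=cv2.imread("pics/wrist5.png")
for q in ([300.5,154],[344,154],[343,243],[300.5,243]): print("blk",(back(m,q,.036)*1000).round(1))
for q in ([569,131],): print("pin",(back(m,q,.0575)*1000).round(1))
for q in ([510.5,52],[616,32],[616,183],[516,202]): print("pl",(back(m,q,.052)*1000).round(1))
ms=bot.camera_model("scene"); print("pin scene",(back(ms,(212.6,173.9),.0575)*1000).round(1))
for q in ([627,255],[688,292],[522,355],[583,400]): print("blk scene",(back(ms,np.array(q)/5+[170,140]-.4,.036)*1000).round(1))
cv2.imwrite("pics/w5c.png",cv2.resize(im[20:220,480:630],None,fx=4,fy=4,interpolation=2)[:600])
cv2.imwrite("pics/w5b.png",cv2.resize(im[140:255,270:370],None,fx=5,fy=5,interpolation=2))
```

```text
[ 0.48523757 -0.00494293  0.31015231] [-3.14126936e+00 -7.05888747e-04 -2.35593248e-03]
blk [534.8   8.1  36. ]
blk [534.8 -29.8  36. ]
blk [453.2 -30.6  36. ]
blk [453.2   9.2  36. ]
pin [ 554.5 -208.9   57.5]
pl [ 613.  -155.6   52. ]
pl [ 626.8 -233.8   52. ]
pl [ 511.7 -260.8   52. ]
pl [ 495.4 -178.2   52. ]
pin scene [ 546.1 -215.6   57.5]
blk scene [451.  -33.4  36. ]
blk scene [450.1   4.3  36. ]
blk scene [527.4 -36.1  36. ]
blk scene [529.4   3.6  36. ]
```

View pics/w5c.png

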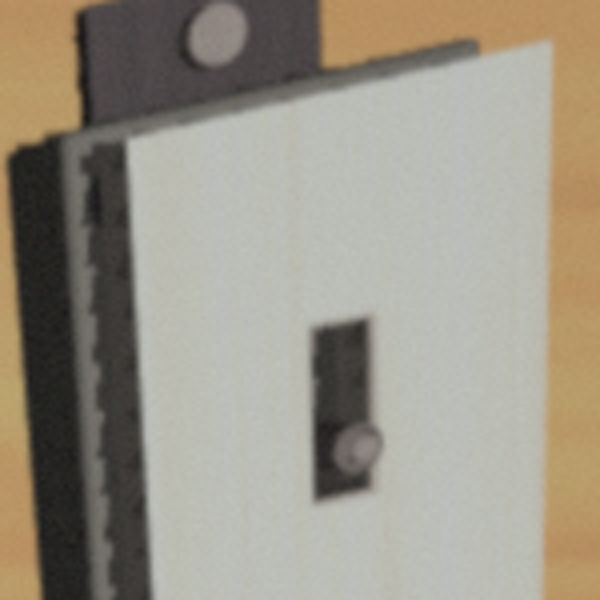

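View pics/w5b.png

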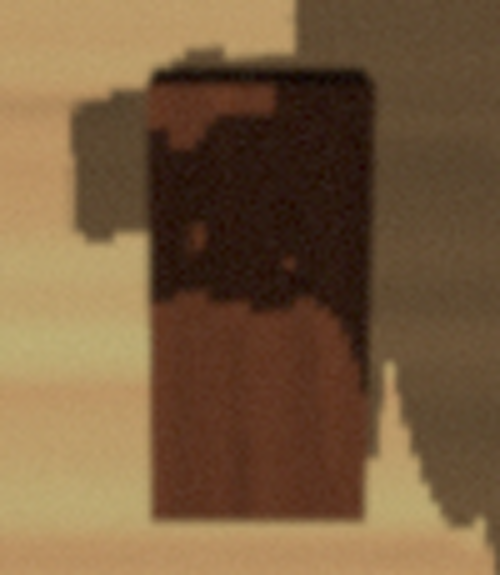

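That wrist picture was taken before the arm had settled. I'll settle above the block and measure again.

```bash
python3 -m crank '{"travel":[[0.2,-0.9,-2],[0.2,-0.9,-4],[0.2,-0.9,-4],[0.2,-0.9,-4],[0.2,-0.9,-4],[0.2,-0.9,-4]],"rot":[[0,0,0],[0,0,0],[0,0,0],[0,0,0],[0,0,0],[0,0,0]]}' 1
python3 - <<'E'
from h import *
print(bot.observe()["position"],bot.observe()["qd"].round(4))
m=bot.camera_model("wrist"); im=bot.grab_frame("wrist")[:,:,::-1].copy();cv2.imwrite("pics/w6.png",im)
m2=bot.camera_model("wrist"); print(abs(m2["t"]-m["t"]).max())
cv2.imwrite("pics/w6c.png",cv2.resize(im[0:190,490:640],None,fx=4,fy=4,interpolation=2)[:600])
cv2.imwrite("pics/w6b.png",cv2.resize(im[120:240,260:380],None,fx=5,fy=5,interpolation=2))
E
```

```text
clock: 7.9
position: [0.4874, -0.0136, 0.2707]
tool_rot: [-3.141, -0.001, -0.001]
force: [-0.3, -1.1, -0.1]
grip_width: 0.0855
[ 0.48740409 -0.01360665  0.27069146] [ 0.0037  0.0007  0.0011  0.0058 -0.0005 -0.0037  0.0003]
0.0001070616596650642
```

View pics/w6.png

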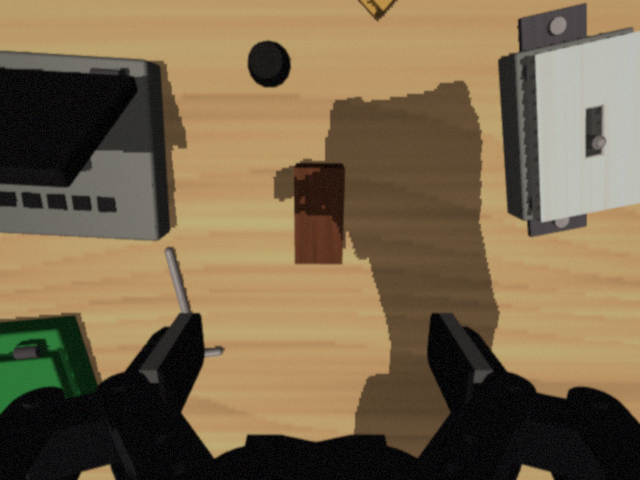

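View pics/w6b.png

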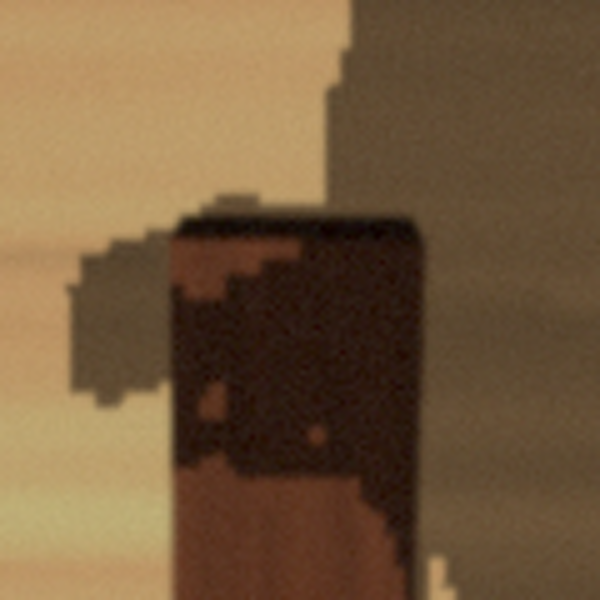

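View pics/w6c.png

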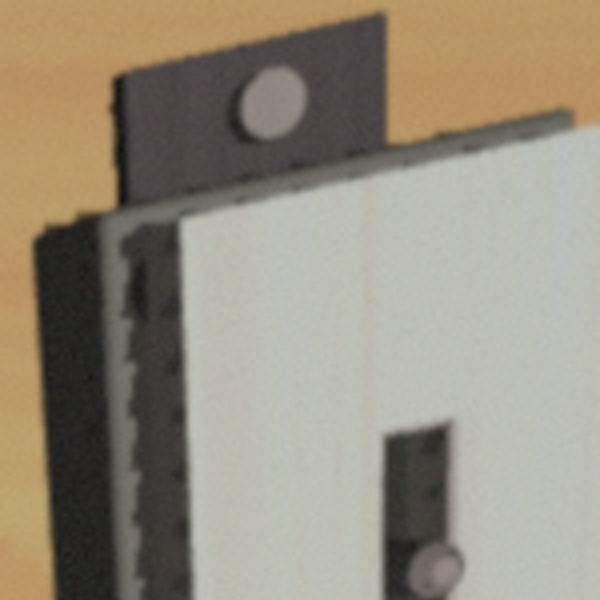

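The block's top face runs from (294,168)–(344,168) to (295,263)–(342,263), and the pin nose is at (599,142).

Run:
```python
from h import *
m=bot.camera_model("wrist"); print(bot.observe()["position"])
B=np.array([back(m,q,.036)*1000 for q in ([294.4,167.6],[344,167.6],[342.6,263.5],[295,263.5])]); print(B.round(1),B.mean(0))
print("pin",(back(m,[599.2,142.5],.0575)*1000).round(1))
print("slot",[(back(m,np.array(q)/4+[490,0]-.4,.052)*1000).round(1).tolist() for q in ([384,436],[452,422])])
print("platen corner",(back(m,np.array([182,218])/4+[490,0]-.4,.052)*1000).round(1))
print("corner expected",555.8+60.5*np.cos(.21)-40.3*np.sin(.21),-213.8+60.5*np.sin(.21)+40.3*np.cos(.21))
```

```text
[ 0.48731316 -0.013761    0.27057457]
[[529.9   2.7  36. ]
 [529.9 -36.   36. ]
 [449.9 -36.7  36. ]
 [449.9   3.5  36. ]] [489.9066498  -16.61959967  36.        ]
pin [ 550.1 -215.9   57.5]
slot [[573.1, -205.0, 52.0], [575.5, -216.5, 52.0]]
platen corner [ 608.2 -163.3   52. ]
corner expected 606.5699363770132 -161.77353019592783
```

```bash
python3 -m crank '{"travel":[[0.2,-0.2,-4],[0.2,-0.2,-8],[0.2,-0.2,-12],[0.2,-0.2,-15],[0.2,-0.2,-17.5],[0.2,-0.2,-19],[0.2,-0.2,-19.4],[0.2,-0.2,-19.4]],"rot":[[0,0,0],[0,0,0],[0,0,0],[0,0,0],[0,0,0],[0,0,0],[0,0,0],[0,0,0]]}' 1
python3 -m crank '{"travel":[[0,0,0],[0,0,0],[0,0,0],[0,0,0],[0,0,0],[0,0,0],[0,0,0],[0,0,0]],"rot":[[0,0,0],[0,0,0],[0,0,0],[0,0,0],[0,0,0],[0,0,0],[0,0,0],[0,0,0]]}' -1 70
python3 - <<'E'
from h import *
cv2.imwrite("pics/w7.png",bot.grab_frame("wrist")[:,:,::-1])
print(bot.observe()["position"],bot.observe()["force"],bot.observe()["moment"],bot.observe()["tool_rot"])
E
```

```text
clock: 8.75
position: [0.4891, -0.016, 0.076]
tool_rot: [3.142, 0.0, -0.001]
force: [0.1, 0.4, 0.2]
grip_width: 0.0856
clock: 9.55
position: [0.4894, -0.0161, 0.0767]
tool_rot: [-3.142, -0.001, -0.002]
force: [-2.3, 0.4, 13.4]
grip_width: 0.0387
[ 0.48935877 -0.01609349  0.07672776] [-3.80360631  0.30502704 14.58879177] [ 0.05070051  0.51625803 -0.10991151] [-3.14158618e+00 -1.14258978e-03 -1.70793292e-03]
```

View pics/w7.png

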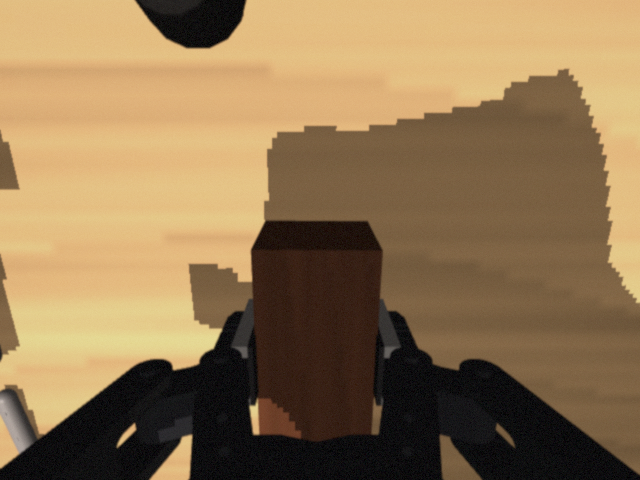

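```bash
python3 - <<'E'
from h import *
m=bot.camera_model("wrist"); 
for q in ([252,251],[382,250],[260,438],[374,438]): print((back(m,q,.036)*1000).round(1))
for q in ([267,221],[368,221]): print("bottom front",(back(m,q,.0)*1000).round(1))
E
python3 -m crank '{"travel":[[0,0,1],[0,0,3],[0,0,6],[0,0,9],[0,0,10],[0,0,10]],"rot":[[0,0,0],[0,0,0],[0,0,0],[0,0,0],[0,0,0],[0,0,0]]}'
python3 -c "
from h import *
s=bot.observe();print(s['position'],s['force'],s['moment'],s['grip_width'])"
```

```text
[529.5   3.3  36. ]
[529.8 -36.5  36. ]
[458.   4.  36.]
[458.  -37.3  36. ]
bottom front [529.7   3.    0. ]
bottom front [529.7 -36.9   0. ]
clock: 10.2
position: [0.4896, -0.0161, 0.1774]
tool_rot: [-3.141, -0.003, -0.002]
force: [-0.2, 0.7, -0.9]
grip_width: 0.0392
[ 0.48958911 -0.01609961  0.17742431] [-0.16238219  0.72959264 -0.92345573] [-0.01475008 -0.02000104  0.01978956] 0.03918500829722717
```

The block is held and centred (hole at TCP +0.3 mm in x). Next I carry it over the jig with 12° of yaw, starting 14 mm beyond the pin along the platen axis.

```bash
python3 -m crank '{"travel":[[1,-2.5,0],[2.2,-5.5,0],[3.3,-8.5,0],[4.5,-12,0],[5.6,-15,0],[6.6,-17.5,0],[7.2,-19,0],[7.4,-19.6,0]],"rot":[[0,0,1.5],[0,0,3],[0,0,4.5],[0,0,6.5],[0,0,8.5],[0,0,10.5],[0,0,12],[0,0,12]]}'
python3 -m crank '{"travel":[[0,0,-1],[0,0,-2],[0,0,-2.8],[0,0,-2.8],[0,0,-2.8]],"rot":[[0,0,0],[0,0,0],[0,0,0],[0,0,0],[0,0,0]]}'
python3 - <<'E'
from h import *
s=bot.observe();print(s['position'],s['force'],s['tool_rot'],s['grip_width'])
for n in ("wrist","top","scene"):
    im=bot.grab_frame(n)[:,:,::-1]; cv2.imwrite(f"pics/{n}8.png",im)
    if n=="top": cv2.imwrite("pics/t8c.png",cv2.resize(im[170:310,440:570],None,fx=4,fy=4,interpolation=2))
    if n=="scene": cv2.imwrite("pics/s8c.png",cv2.resize(im[120:240,150:290],None,fx=4,fy=4,interpolation=2))
E
```

```text
clock: 11.0
position: [0.5626, -0.2136, 0.1743]
tool_rot: [-3.141, 0.002, 0.207]
force: [-0.9, 0.3, -0.2]
grip_width: 0.0392
clock: 11.5
position: [0.563, -0.2115, 0.1477]
tool_rot: [-3.141, 0.0, 0.208]
force: [-0.4, 0.4, -0.8]
grip_width: 0.0387
[ 0.5629708  -0.21150286  0.14768157] [-0.36376225  0.40894875 -0.75965165] [-3.14127316e+00  4.07072431e-04  2.08473395e-01] 0.0387488422568753
```

View pics/wrist8.png

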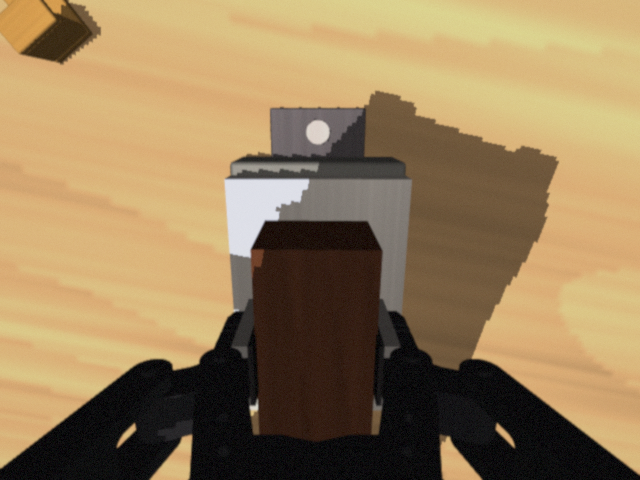

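View pics/t8c.png

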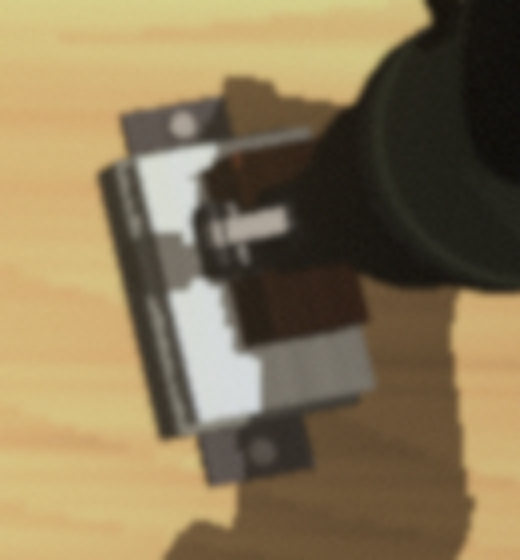

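View pics/s8c.png

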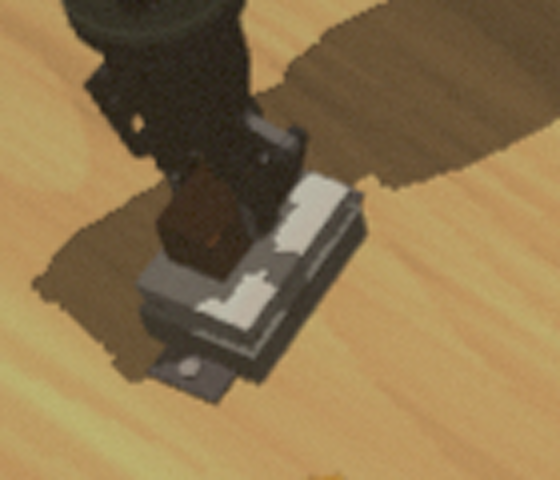

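Run:
```python
from h import *
m=bot.camera_model("wrist"); s=bot.observe(); T=s["position"]; y=s["tool_rot"][2]
u=np.array([np.cos(y),np.sin(y)]);v=np.array([-u[1],u[0]])
def loc(q,z):
    X=back(m,q,z)[:2]-T[:2]; return (1000*np.array([X@u,X@v])).round(1)
print(T,y)
print("platen far", loc([225,179.5],.052),loc([411,179.5],.052), "side", loc([234,306],.052),loc([404,306],.052))
zb=T[2]-.0767
print("block bot",zb,loc([266.5,221],zb),loc([368.5,221],zb),"top",loc([252,251],zb+.036),loc([382,250],zb+.036))
print("base screw mid", loc([318,132],.012))
```

```text
[ 0.56323158 -0.21193754  0.1482856 ] 0.20809669830798216
platen far [53.7 38.9] [ 53.7 -41.5] side [-6.9 38.8] [ -6.8 -42.7]
block bot 0.07158560268462018 [40.3 19.1] [ 40.3 -21.2] top [40.1 19.2] [ 40.5 -20.6]
base screw mid [72.2 -1.5]
```

The block sits within 0.5 mm of the platen axis and is aligned to about 0.5°. I'll lower it until it touches the pin.

```bash
python3 -m crank '{"travel":[[0,-0.04,-0.5],[0,-0.04,-1.0],[0,-0.04,-1.2],[0,-0.04,-1.3],[0,-0.04,-1.3]],"rot":[[0,0,0],[0,0,0],[0,0,0],[0,0,0],[0,0,0]]}'
python3 -m crank '{"travel":[[0,0,0],[0,0,0]],"rot":[[0,0,0],[0,0,0]]}'
```

```text
clock: 12.15
position: [0.563, -0.2125, 0.1353]
tool_rot: [3.142, 0.0, 0.208]
force: [-3.7, 1.2, 11.7]
grip_width: 0.0386
clock: 12.35
position: [0.563, -0.2125, 0.1353]
tool_rot: [3.142, 0.0, 0.208]
force: [-3.9, 1.3, 11.7]
grip_width: 0.039
```

It touches the pin with about 12 N. I'll ease off a little and slide along −x of the platen.

```bash
python3 -m crank '{"travel":[[0,0,0.06],[-0.1,-0.02,0.06],[-0.2,-0.04,0.06],[-0.39,-0.08,0.06],[-0.59,-0.12,0.06],[-0.78,-0.17,0.06],[-0.88,-0.19,0.06],[-0.88,-0.19,0.06]],"rot":[[0,0,0],[0,0,0],[0,0,0],[0,0,0],[0,0,0],[0,0,0],[0,0,0],[0,0,0]]}'
python3 -m crank '{"travel":[[-0.1,-0.02,0],[-0.1,-0.02,0]],"rot":[[0,0,0],[0,0,0]]}'
python3 -m crank '{"travel":[[-0.1,-0.02,0],[-0.1,-0.02,0]],"rot":[[0,0,0],[0,0,0]]}'
```

```text
clock: 13.15
position: [0.5535, -0.2145, 0.1352]
tool_rot: [-3.141, 0.001, 0.208]
force: [-0.3, -0.3, -0.8]
grip_width: 0.0393
clock: 13.35
position: [0.5529, -0.2146, 0.1353]
tool_rot: [-3.141, 0.001, 0.208]
force: [0.1, -0.5, -0.5]
grip_width: 0.039
clock: 13.55
position: [0.552, -0.2148, 0.1354]
tool_rot: [-3.141, 0.0, 0.208]
force: [0.4, 0.2, -1.1]
grip_width: 0.0393
```

```bash
python3 -m crank '{"travel":[[-0.05,-0.01,-0.1],[-0.05,-0.01,-0.1]],"rot":[[0,0,0],[0,0,0]]}'
python3 -m crank '{"travel":[[-0.1,-0.02,0],[-0.1,-0.02,-0.05],[-0.1,-0.02,-0.05]],"rot":[[0,0,0],[0,0,0],[0,0,0]]}'
```

```text
clock: 13.75
position: [0.5516, -0.2148, 0.1343]
tool_rot: [-3.141, 0.0, 0.208]
force: [0.7, -0.3, 0.6]
grip_width: 0.0392
clock: 14.05
position: [0.5507, -0.2151, 0.1339]
tool_rot: [-3.142, 0.0, 0.208]
force: [0.2, -0.3, -0.7]
grip_width: 0.0388
```

No force with the underside at 57 mm, below the pin's nose at 59 mm, so the nose has entered the hole. I'll centre it and lower gently.

```bash
python3 -m crank '{"travel":[[-0.08,-0.02,-0.1],[-0.1,-0.02,-0.2],[-0.1,-0.02,-0.2]],"rot":[[0,0,0],[0,0,0],[0,0,0]]}'
python3 -m crank '{"travel":[[0,0,-0.1],[0,0,-0.2],[0,0,-0.2]],"rot":[[0,0,0],[0,0,0],[0,0,0]]}'
python3 -m crank '{"travel":[[0,0,-0.1],[0,0,-0.2],[0,0,-0.2]],"rot":[[0,0,0],[0,0,0],[0,0,0]]}'
```

```text
clock: 14.35
position: [0.5496, -0.2153, 0.1318]
tool_rot: [-3.141, 0.0, 0.208]
force: [-1.2, 0.8, 0.0]
grip_width: 0.039
clock: 14.65
position: [0.5497, -0.2152, 0.1298]
tool_rot: [-3.141, 0.0, 0.208]
force: [0.5, -0.3, -1.5]
grip_width: 0.039
clock: 14.95
position: [0.5497, -0.2153, 0.128]
tool_rot: [3.142, -0.0, 0.208]
force: [-1.4, 0.6, 3.6]
grip_width: 0.0392
```

The block has dropped onto the pin and touches the platen with low side force. Now I press.

```bash
python3 -m crank '{"travel":[[0,0,-0.2],[0,0,-0.4],[0,0,-0.6],[0,0,-0.8],[0,0,-0.8],[0,0,-0.8]],"rot":[[0,0,0],[0,0,0],[0,0,0],[0,0,0],[0,0,0],[0,0,0]]}'
python3 -m crank '{"travel":[[0,0,-0.1],[0,0,-0.1],[0,0,-0.1]],"rot":[[0,0,0],[0,0,0],[0,0,0]]}'
```

```text
clock: 15.55
position: [0.5498, -0.2153, 0.1207]
tool_rot: [3.141, -0.0, 0.208]
force: [-5.9, 2.6, 19.8]
grip_width: 0.039
clock: 15.85
position: [0.5499, -0.2153, 0.1207]
tool_rot: [3.141, -0.001, 0.208]
force: [-11.6, 4.2, 38.2]
grip_width: 0.039
```

It is on the stop: z stayed the same while the force went from 20 to 38 N. I'll ease to about 25 N and check.

```bash
python3 -m crank '{"travel":[[0,0,0.06],[0,0,0.06],[0,0,0.06],[0,0,0.06]],"rot":[[0,0,0],[0,0,0],[0,0,0],[0,0,0]]}'
python3 - <<'E'
from h import *
s=bot.observe();print(s['clock'],s['position'],s['force'],s['tool_rot'],s['grip_width'])
w=bot.grab_frame("wrist")[:,:,::-1];cv2.imwrite("pics/w9.png",w)
t=bot.grab_frame("top")[:,:,::-1];cv2.imwrite("pics/t9.png",t)
c=bot.grab_frame("scene")[:,:,::-1];cv2.imwrite("pics/s9.png",c)
cv2.imwrite("pics/s9c.png",cv2.resize(c[120:240,150:290],None,fx=4,fy=4,interpolation=2))
E
```

```text
clock: 16.25
position: [0.5498, -0.2153, 0.1207]
tool_rot: [3.141, -0.0, 0.208]
force: [-8.3, 4.3, 26.2]
grip_width: 0.0392
16.25 [ 0.54982427 -0.2152757   0.12071824] [-8.31711959  4.32982361 26.18985138] [ 3.14116715e+00 -4.57389255e-04  2.07876115e-01] 0.039238060452154895
```

View pics/w9.png

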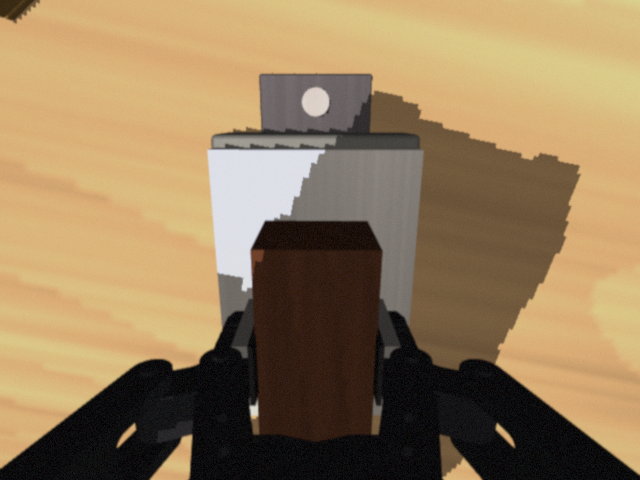

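View pics/s9c.png

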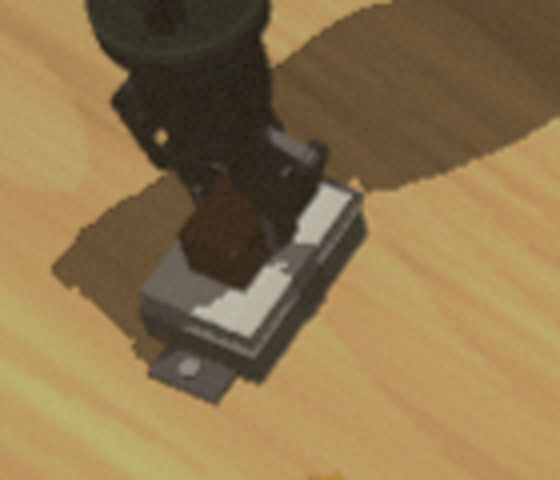

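View pics/t9.png

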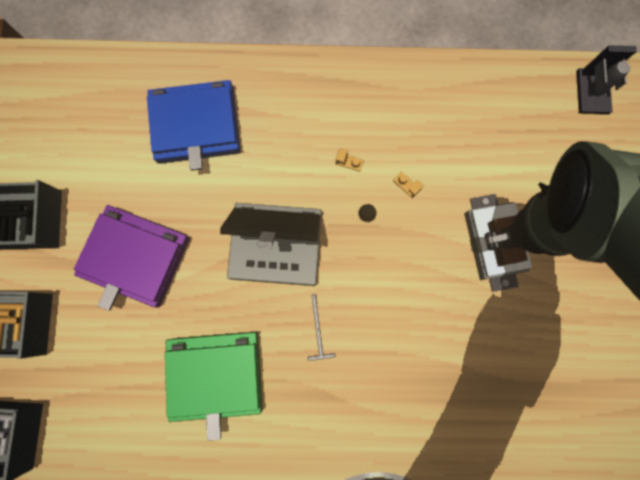

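The block's image in the wrist view is unchanged (columns 252–382, rows 221–250), so it hasn't slipped in the grip. The platen sits level with its frame, and the display, rod (318,325), foot (367,213) and claws are where they were. I'm handing in.

```bash
python3 -c "
from workcell import bot
print(bot.job_done()); s=bot.observe(); print(s['clock'],s['position'],s['force'])"
```

```text
the job is handed in; nothing more can be done
None
the job is handed in; nothing more can be done
```

I raised the black display by its tab to about 60° and let it go. Then I slid the walnut block along the platen until its hole dropped onto the pin, pressed it down to the stop, and handed in at about 16 s while still holding it there.

**Last checks**
- **Display:** a drawn 60° outline matched the scene and top pictures to within 1–2 pixels. The height the tab was lifted also works out to 60°.
- **Platen on its stop:** the tool sank about 7.3 mm from just after first touch. It then stayed at 120.7 mm while the push rose from 20 to 38 N, and I eased it to 26 N for the hold. That hold includes a sideways force of about 9 N.
- **Block:** it had not slipped in the grip and was lengthwise with the platen to about 0.5°.
- **Loose hardware:** the claws, foot and rod lay where they were in the last top picture.

**What disagreed**
- One wrist picture was taken while the arm was still moving and gave positions about 5 mm off, so I retook it.
- The cameras differed by up to 4 mm on where the pin was. I settled that by touch during the slide.

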